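Take the lid off the table grill and stand it in the dish drainer

ROBOT

A 6-joint arm with a two-finger parallel gripper is mounted at the origin on the work surface. World frame = base frame: x ahead of the robot, y to its left, z up, the work surface at z = 0. Lengths are in mm, angles in rad, forces in N, time in s.
With the tool pointing down it reaches from about 250 to 775 mm from the base axis. Payload 4 kg.
Tool frame: the origin (TCP) lies at the very end of the fingers, on their centre line; the grasp point (between the pads) lies tcp_to_grasp behind it (tcp_to_grasp is the distance from the TCP to the grasp point, in mm); z points along the fingers, y is the line along which they close (so a half turn about z gives the same grasp; the last joint's range is limited). The gripper opens to 94 mm and grips with 3 to 60 N. Pads are 16 mm wide; open, the fingers measure 119 mm over their backs; the gripper's body (75 mm by 177 mm) begins 78 mm behind the grasp point.
Start: joints at [-1.235, 0.087, 1.371, -0, 1.684, -0.103], TCP at [233.67, -497.915, 205.506] pointing down, gripper open.
Joint ranges: [-3.1, 3.1], [-0.76, 2.03], [0.27, 2.55], [-1.08, 4.22], [0.17, 2.65], [-2.57, 2.57]. Speed limits (rad/s): [2.79, 2.79, 3.14, 3.14, 3.14, 3.14].

INTERFACE

Orientations are given as a rotation vector (axis times angle).
In Python, from workcell import sense, grab_frame, get_calibration, close_job, spot_in, regions_of, spot_point, tcp_to_grasp gives the robot as it stands.
- The arm moves only by the shell command python3 -m inch 'ROWS' [FORCE]. ROWS is JSON, a list that holds one entry, the list of rows, each a list of 5 numbers: the closure, from -1 (fully open) to 1 (shut), then the shift along the tool's x, y, z in m, then the turn about the tool's z in rad. A call has 1 to 10 rows; each row is the pose to reach, as a shift and turn from the pose commanded when the call began, along the tool's axes at that moment; what a row does not reach only later rows make up. A row lasts 1/8 s, in which the tool goes at most 62.5 mm and 10.7 degrees, less where a joint would pass 70% of its speed; a pose out of reach is approached as far as the arm can. A call with a gripper value outside its range is refused whole. The fingers move at their own pace and stop on an object; FORCE is the grip in N (left out, the last holds). Time passes only in rows, so rows that repeat a pose let the fingers close. It gives the time, the measured TCP pose, the force, the opening and the grip force at its end, in the units of the state.
- sense(): the state, without advancing time (a new reading comes with each control period).
- grab_frame(name): name is "scene" or "side" or "wrist"; returns the picture (420x560x3 uint8, red, green, blue); there is no depth.
- get_calibration(name): a dict with "fovy" (degrees; the focal length in pixels is half the picture's height over the tangent of half this angle, whatever the lens; pixels are square), "cx", "cy" (the principal point, pixels), "k1" (the pictures are not rectified: a ray, as slopes to the right and down, at radius r is drawn at 1 + k1 r^2 times it, then the intrinsics apply), "R" (3x3) and "t" (3): a world point X has camera coordinates R X + t. Camera axes: x right, y down, z forward; pixel columns grow to the right and rows downward; lengths in mm; the calibration is good to about 2 mm. A picture is of the moment at which its call begins: read the wrist's pose just before it. get_calibration takes no time and is no camera call; for the wrist camera it gives the pose at the moment of the call.
- close_job(): hands the job in; it is judged then, once.
Trained networks look in the newest picture that a camera, given by its name, has taken for a name from the list of things; names that differ only in an ending like _2 or _b are one class to them, and where a whole thing is asked for, a point or a joint stands for the part that bears it (a point fixed in the world has none). Each returns a list of dicts, best first, with "p" (0 to 1); they miss things now and then, are a little off and sometimes report something else, mostly with a low value. They report only what shows in the picture. A call takes as long as a camera call.
- spot_in(camera, target): "point" ([x, y, z] in mm, in world coordinates, good to about 4 mm: the middle of the surface that is visible of it).
- regions_of(camera, target): "mask" (420x560 bool, what is visible of it).
- spot_point(camera, target): "point" ([x, y, z] in mm, in world coordinates, good to about 4 mm: a listed point, or the origin of a listed thing).
The state is a dict: "t": time; "joints": joint angles; "qd": joint speeds; "tau": joint torques, N m; "ee_pos": TCP position; "orientation": TCP orientation; "force": force on the tool from outside, world axes, zero at the start; "ft_torque": the same for the moment, N m; "width": finger opening in mm; "grasp_force": force on a finger pad.
Only numpy, scipy, OpenCV 4.12 (cv2) and the standard library are available. Lean on these libraries where they do the work, as an engineer would, in place of code of your own. Each camera call takes 0.05 s, during which the arm holds its last target. There are 200 camera calls.

TASK

The table grill has been wiped down and its lid must dry: first move the canister that was left on the lid, standing it upright on the bare worktop. Then swing the lid up to vertical on its hinge, lift it straight up off its hinge pins, and set it down gently, hinge edge down, in the wide gap of the dish drainer so that it stands there upright along the gap. Do not knock over or shift the oil bottle, pepper mill, mug or bowl.

Things in the scene. Friction and masses are not known exactly. Their poses are not given: they have to be found in the camera images.
- grill: compact table grill of steel and black plastic, fixed. Origin: on the worktop under its middle; x from its front to its back (hinge side), y to its left, z up. Base: x -90 to +75, y -125 to +125 mm, 78 mm high; the hinge housing behind it reaches x +118, z 97. It stands left or right of the drainer, turned by up to 0.3 rad. The lid stays leaning on the housing 0.06 rad past vertical.
- pins (a point): middle of the base's hinge axis (along y), 92 mm behind the grill's origin, 84 mm up; axes as the grill's. Two steel pins, 8 mm thick front to back and 16 mm high, stick out at y = 57 to 89 mm on both sides. The lid's knuckles are open on the edge away from the lid (10 mm mouths), so it comes off only straight up, within 0.2 rad of vertical; it is clear after 20 mm.
- lid: loose lid, 0.5 kg, shut at start; falls shut unless pushed to vertical. Origin on the hinge axis midway between its knuckles. Shut, its axes are the grill's: steel shell x -170 to -14, y -120 to +120, z -6 to +22 mm, flat on top. Upright, its x points down and its z to the grill's back. Knuckles at y = +-69 reach to x +10 and z -13 to +13: standing on them the origin is 10 mm above the floor.
- lip (a point): middle of the lid's ledge handle, a solid black tongue on the shell's front edge: at (-188, 0, 8) mm in the lid's axes, covering x -206 to -170, y -60 to +60, z 0 to 16 mm. Its underside, 84 mm above the worktop when shut, is free for 24 mm or more behind its front edge: push it up from below. With the lid upright it is the top edge, 16 mm thick, free on both sides.
- rack: dish drainer, fixed. Grey tray 260 (x) by 320 (y) by 20 mm high with rows of upright wires (5 mm thick, tops 95 mm above the worktop) and an outer wire rail 65 mm high. Origin: on the worktop under its middle. The rows run along y at x = -100, -65, -30, +22, +57, +92 mm. A saucer (top 112 mm above the worktop) stands fixed at x = -82, two plates (tops 180 mm) at x = +40 and +75.
- slot (a point): middle of the floor of the drainer's only wide gap (between the rows at x -30 and +22 mm: 47 mm clear, 300 mm long along y), 20 mm above the worktop; axes as the drainer's. The lid is centred when the middle of its 28 mm thickness (z = +8 mm of the lid) is over this point, its y along the gap; either face may look forwards.
- canister: steel canister with a wooden top, 60 mm across, 90 mm high, about 0.22 kg, standing on the shut lid. Origin: centre of its underside, z up.
- oil: tall green oil bottle, 68 mm across, 240 mm high. Origin: centre of its underside. The bottle, mill and mug stand in the middle behind, far left and far right of the grill and drainer, in any order.
- mill: dark wooden pepper mill, 58 mm across, 187 mm high. Origin: centre of its underside.
- mug: mug, 80 mm across, 90 mm high, with a handle at its +y that reaches some 75 mm from its axis. Origin: centre of its underside.
- bowl: white bowl, 120 mm across, 55 mm high, in front between grill and drainer. Origin: centre of its underside.

How it is judged (in metres and radians):
On the way, in this order (a step that is already met when the one before it is completed fails the run):
1. the canister stands upright on the worktop, off the lid (height (world z) of canister below 0.008 m and angle between canister's own z axis and vertical below 0.15 rad and linear speed of canister below 0.03 m/s), for 0.2 s.
2. the lid is raised to vertical (within 0.2 rad) while still on its pins (angle between lid's own z axis and vertical between 1.37 and 1.77 rad and distance between lid and pins below 0.008 m), for 0.2 s.
3. the lid is lifted up off its pins, upright above them: hinge edge 22 mm or more up and within 30 mm sideways (z of lid in the frame of pins above 0.022 m and horizontal distance between lid and pins below 0.03 m and angle between lid's own z axis and vertical between 1.27 and 1.87 rad), for 0.1 s.
At the end, for the whole second after the job is handed in: The lid stands at rest in the drainer's wide gap, its knuckles on the gap's floor (hinge axis under 22 mm above it, within 30 mm across and 40 mm along), within 0.35 rad of vertical and 0.25 rad of the gap's direction; the canister stands upright (0.15 rad) on the worktop (all of step 1 and x of lid in the frame of slot between -0.03 and 0.03 m and y of lid in the frame of slot between -0.04 and 0.04 m and z of lid in the frame of slot between 0 and 0.022 m and z of lip in the frame of slot above 0.17 m and angle between lid's own z axis and vertical between 1.22 and 1.92 rad and angle between the y axis of lid and the y axis of slot, either way round below 0.25 rad and linear speed of lid below 0.03 m/s); the robot touches nothing.
It fails at once if the canister is knocked over (angle between canister's own z axis and vertical above 0.6 rad).
It fails at once if the lid is dropped or rammed into the drainer (more than 60 N) (contact force between lid and rack above 60 N).
It fails at once if the oil bottle, pepper mill, mug or bowl is tipped over or shifted by more than 40 mm (angle between any of oil, mill, mug, bowl's own z axis and vertical above 0.5 rad or distance of any of oil, mill, mug, bowl from where it was at the start of the episode above 0.04 m).
It also fails if it takes over 72 s, if anything falls off the work surface, if the arm or the gripper's body presses on something with over 40 N, if the wrist force passes 120 N, or if a joint passes its speed limit or range.

## Working session

There is one attempt and no reset: what is moved stays moved. The work goes in short steps, Python scripts to look and compute and a shell command to move; the robot and the scene stay as the last step left them, time stands still between calls to the robot, and variables do not carry over. Pictures are saved under pics/ and viewed, at most 10 in all, crops included, and the job is handed in when it is done.

```bash
mkdir -p pics; ls; cat > h.py <<'E'
import numpy as np, cv2
from scipy.spatial.transform import Rotation as R
from workcell import *
def save(cam,fn):
    im=grab_frame(cam); cv2.imwrite('pics/'+fn,cv2.cvtColor(im,cv2.COLOR_RGB2BGR)); return im
def pose():
    s=sense(); return np.array(s['ee_pos']), R.from_rotvec(s['orientation'])
E
python3 - <<'E'
from h import *
print(sense()); print(tcp_to_grasp)
for c in ['scene','side']:
    save(c,c+'0.png')
    for n in ['grill','pins','lid','lip','rack','slot','canister','oil','mill','mug','bowl']:
        r=spot_point(c,n)
        print(c,n,[(np.round(d['point']).tolist(),round(d['p'],2)) for d in r[:2]])
p,o=pose();print(o.as_matrix().round(3))
a=cv2.imread('pics/scene0.png');b=cv2.imread('pics/side0.png')
cv2.imwrite('pics/both.png',np.vstack([cv2.resize(a,(400,300)),cv2.resize(b,(400,300))]))
E
```

```text
pics
{'t': 0.0, 'joints': array([-1.23510309e+00,  8.79776890e-02,  1.37225115e+00, -2.89826312e-05,
        1.68359254e+00, -1.03118281e-01]), 'qd': array([ 0.00099167, -0.00066772,  0.00031193,  0.0015874 ,  0.00030481,
        0.00070775]), 'tau': array([ 4.06194667e-04, -3.40183854e+01, -3.02424932e+01,  7.18571758e-02,
        3.31224524e-02, -1.74415250e-04]), 'ee_pos': array([ 233.47085983, -497.38096519,  204.29335936]), 'orientation': array([-3.06412286e+00, -6.83280553e-01,  4.50808922e-04]), 'force': array([ 0.31596941, -0.23139513, -0.16135593]), 'ft_torque': array([-0.04657082, -0.08162045,  0.00940829]), 'grasp_force': 0.0, 'width': 94.1965945882673}
18.8
scene grill [([543.0, 250.0, -0.0], 0.55)]
scene pins [([632.0, 229.0, 82.0], 0.82)]
scene lid [([628.0, 231.0, 86.0], 0.78)]
scene lip [([445.0, 266.0, 90.0], 0.79)]
scene rack [([540.0, -261.0, 0.0], 0.95), ([628.0, 228.0, 82.0], 0.69)]
scene slot [([536.0, -264.0, 17.0], 0.82), ([627.0, 233.0, 84.0], 0.38)]
scene canister [([531.0, 194.0, 112.0], 0.76)]
scene oil [([446.0, -551.0, 1.0], 0.76)]
scene mill [([689.0, 18.0, 0.0], 0.72)]
scene mug []
scene bowl [([426.0, -31.0, -3.0], 0.96)]
side grill []
side pins [([627.0, 235.0, 82.0], 0.66), ([628.0, 236.0, 82.0], 0.35)]
side lid [([630.0, 233.0, 82.0], 0.56), ([625.0, 233.0, 82.0], 0.3)]
side lip [([443.0, 266.0, 92.0], 0.82), ([530.0, 198.0, 108.0], 0.31)]
side rack [([541.0, -259.0, -1.0], 0.7)]
side slot [([536.0, -258.0, 17.0], 0.62)]
side canister [([533.0, 196.0, 105.0], 0.71)]
side oil [([445.0, -546.0, -0.0], 0.83), ([534.0, -260.0, 21.0], 0.62)]
side mill [([695.0, 17.0, -3.0], 0.98), ([537.0, -259.0, 20.0], 0.29)]
side mug [([460.0, 535.0, -6.0], 0.87)]
side bowl [([427.0, -25.0, 4.0], 0.79)]
[[ 0.905  0.425  0.   ]
 [ 0.425 -0.905 -0.   ]
 [ 0.     0.    -1.   ]]
```

View pics/both.png

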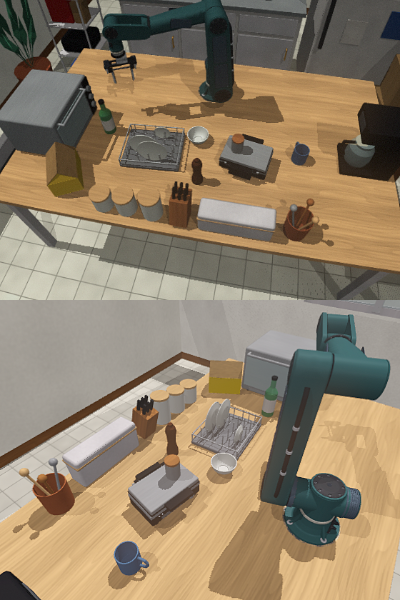

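The pictures show the grill at left (+y) with the canister on its lid, the drainer at right and the bowl between them. The mill is behind, the oil far right and the mug far left. The networks agree with this. I still need the drainer's yaw, so I'll pass over it with the wrist camera on the way.

```bash
cat >> h.py <<'E'
def go(x,y,z,phi=None):
    """print tool-axis shift (m) and turn to reach world TCP target, phi = heading of tool y"""
    p,o=pose(); M=o.as_matrix(); d=M.T@(np.array([x,y,z])-p)/1000
    cur=np.arctan2(M[1,1],M[0,1]); t=0 if phi is None else -((phi-cur+np.pi/2)%np.pi-np.pi/2)
    print('from',p.round(1),'phi',cur.round(3),'shift',d.round(4),'turn',round(float(t),3))
E
python3 -c "
from h import *
go(430,-260,380,-0.18)"
```

```text
from [ 233.7 -497.9  205.5] phi -1.132 shift [ 0.2788 -0.132  -0.1745] turn -0.952
```

```bash
python3 -m inch '[[[-1,0,0,-0.06,0],[-1,0.03,-0.015,-0.12,-0.15],[-1,0.08,-0.038,-0.15,-0.3],[-1,0.13,-0.062,-0.174,-0.45],[-1,0.18,-0.085,-0.174,-0.6],[-1,0.23,-0.11,-0.174,-0.75],[-1,0.279,-0.132,-0.174,-0.9],[-1,0.279,-0.132,-0.174,-0.952],[-1,0.279,-0.132,-0.174,-0.952]]]'
python3 - <<'E'
from h import *
c=get_calibration('wrist'); im=save('wrist','w1.png'); print(c)
for n in ['rack','slot']:
    print(n,[(np.round(d['point']).tolist(),round(d['p'],2)) for d in spot_point('wrist',n)[:2]])
go(532,195,230,-0.18)
E
```

```text
t: 2.33
ee_pos: [430.5, -259.3, 379.5]
orientation: [2.411, 2.014, -0.0]
force: [-0.8, -0.1, 0.4]
width: 94.0
grasp_force: 0.0
{'fovy': 63.03323826446056, 'cx': 278.862599074069, 'cy': 208.5515825932765, 'k1': -0.009956862621605526, 'R': array([[ 9.83983334e-01, -1.78257940e-01,  9.51526110e-04],
       [-1.72457305e-01, -9.50585825e-01,  2.58157058e-01],
       [-4.51140381e-02, -2.54186340e-01, -9.66102493e-01]]), 't': array([-469.89026757, -243.51632838,  512.42626051])}
rack [([541.0, -263.0, 2.0], 0.67)]
slot [([539.0, -258.0, 19.0], 0.69)]
from [ 429.8 -260.4  379.5] phi -0.182 shift [0.4663 0.0181 0.1494] turn -0.002
```

View pics/w1.png

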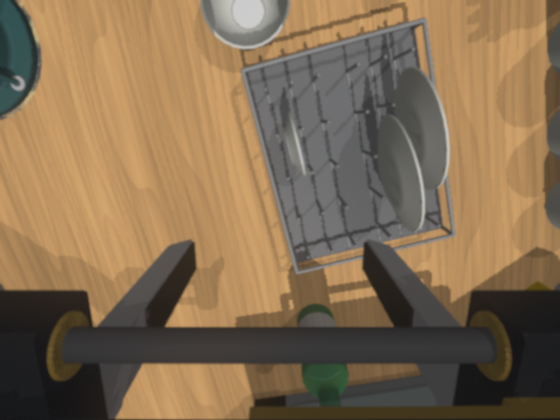

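The wrist view shows the drainer whole. The rail corners are near pixels (244,70), (423,20), (453,235) and (297,271), the saucer is at left and the plates at right. I'll back-project the corners to z = 65.

```bash
cat >> h.py <<'E'
def back(px,c,z):
    f=210/np.tan(np.radians(c['fovy'])/2); R_=np.array(c['R']); t=np.array(c['t'])
    K=np.array([[f,0,c['cx']],[0,f,c['cy']],[0,0,1]])
    u=cv2.undistortPoints(np.array(px,float).reshape(-1,1,2),K,np.array([c['k1'],0,0,0,0.]))[:,0]
    d=np.c_[u,np.ones(len(u))]@R_; C=-R_.T@t
    return C+d*((z-C[2])/d[:,2])[:,None]
E
python3 - <<'E'
from h import *
c=get_calibration('wrist')
q=back([(244,70),(423,20),(453,235),(297,271)],c,65)[:,:2]; print(q.round(),q.mean(0))
for a,b in [(0,1),(3,2),(3,0),(2,1)]:
    d=q[b]-q[a]; print(np.hypot(*d).round(), np.arctan2(d[1],d[0]).round(3))
E
python3 -m inch '[[[-1,0.06,0.002,0,0],[-1,0.12,0.005,0,0],[-1,0.18,0.008,0,0],[-1,0.24,0.01,0.03,0],[-1,0.3,0.012,0.06,0],[-1,0.36,0.014,0.1,0],[-1,0.42,0.016,0.14,0],[-1,0.466,0.018,0.15,0],[-1,0.466,0.018,0.15,0]]]'
python3 - <<'E'
from h import *
c=get_calibration('wrist'); im=save('wrist','w2.png')
for n in ['canister','lip','pins','lid','grill']:
    print(n,[(np.round(d['point']).tolist(),round(d['p'],2)) for d in spot_point('wrist',n)[:2]])
go(532,195,137,-0.18)
E
```

```text
[[ 408. -117.]
 [ 651.  -99.]
 [ 674. -405.]
 [ 429. -421.]] [ 540.52557648 -260.54369994]
243.0 0.074
245.0 0.064
304.0 1.64
307.0 1.645
t: 3.6
ee_pos: [530.5, 197.2, 226.4]
orientation: [-2.408, -2.014, 0.007]
force: [0.3, -0.4, 0.7]
width: 94.0
grasp_force: 0.0
canister [([533.0, 192.0, 108.0], 0.92)]
lip [([442.0, 264.0, 92.0], 0.6)]
pins [([633.0, 230.0, 84.0], 0.95)]
lid [([629.0, 229.0, 83.0], 0.89)]
grill []
from [531.9 193.7 231.1] phi -0.183 shift [ 0.0012 -0.0004  0.0941] turn -0.003
```

View pics/w2.png

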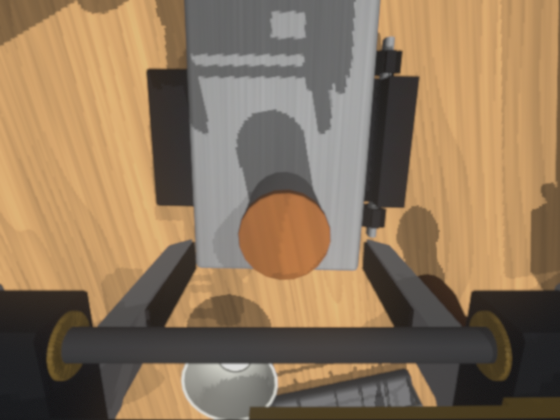

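The drainer's yaw is about 0.07 with its centre at (540.5, -260.5), and the slot is near (536.5, -261). The canister top, at pixel (284,235), sits between the fingers. I'll descend and grip.

```bash
python3 -m inch '[[[-1,0.001,0,0.05,0],[-1,0.001,0,0.094,0],[-1,0.001,0,0.094,0],[0.8,0.001,0,0.094,0],[0.8,0.001,0,0.094,0],[0.8,0.001,0,0.094,0],[0.8,0.001,0,0.094,0],[0.8,0.001,0,0.094,0]]]' 20
python3 -c "
from h import *
print(sense()['width'],sense()['grasp_force']); go(310,110,137+5,-0.18)"
```

```text
t: 4.9
ee_pos: [532.4, 196.5, 136.8]
orientation: [2.411, 2.012, 0.004]
force: [2.0, -0.2, 3.5]
width: 59.8
grasp_force: 20.0
59.79898293352672 19.992371746411663
from [532.4 196.5 136.8] phi -0.18 shift [-0.1249 -0.2033 -0.0059] turn -0.0
```

```bash
python3 -m inch '[[[0.8,0,0,-0.04,0],[0.8,-0.02,-0.03,-0.04,0],[0.8,-0.045,-0.075,-0.04,0],[0.8,-0.075,-0.125,-0.03,0],[0.8,-0.105,-0.17,-0.01,0],[0.8,-0.125,-0.203,0.04,0],[0.8,-0.125,-0.203,0.085,0],[0.8,-0.125,-0.203,0.099,0],[0.8,-0.125,-0.203,0.102,0],[0.8,-0.125,-0.203,0.102,0]]]'
```

```text
t: 6.15
ee_pos: [310.9, 110.0, 34.9]
orientation: [2.411, 2.012, 0.003]
force: [0.5, 0.4, -1.3]
width: 60.1
grasp_force: 20.0
```

```bash
python3 -m inch '[[[0.8,0,0,0.002,0],[0.8,0,0,0.004,0],[0.8,0,0,0.005,0],[0.8,0,0,0.005,0]]]'
```

```text
t: 6.65
ee_pos: [310.6, 110.0, 30.6]
orientation: [2.411, 2.012, 0.003]
force: [-0.8, -0.2, 7.8]
width: 60.0
grasp_force: 20.0
```

```bash
python3 -m inch '[[[-1,0,0,-0.001,0],[-1,0,0,-0.001,0],[-1,0,0,-0.001,0],[-1,0,0,-0.05,0],[-1,0,0,-0.11,0],[-1,0,0,-0.15,0],[1,0,0,-0.15,0]]]'
python3 - <<'E'
from h import *
save('wrist','w3.png')
for n in ['canister','lip','pins','lid']:
  for c in (['wrist'] if n=='canister' else ['scene','side']):
    if c!='wrist': grab_frame(c)
    print(n,c,[(np.round(d['point'],1).tolist(),round(d['p'],2)) for d in spot_point(c,n)[:1]])
E
```

```text
t: 7.52
ee_pos: [311.5, 110.1, 182.0]
orientation: [2.409, 2.01, 0.01]
force: [0.9, 0.5, -0.3]
width: 87.2
grasp_force: 0.0
canister wrist [([307.6, 107.8, 0.3], 0.65)]
lip scene [([442.0, 265.3, 90.6], 0.87)]
lip side [([445.6, 269.6, 93.3], 0.91)]
pins scene [([627.1, 230.1, 83.5], 0.91)]
pins side [([630.2, 234.3, 81.9], 0.79)]
lid scene [([627.8, 233.9, 83.0], 0.84)]
lid side [([625.5, 233.5, 81.7], 0.98)]
```

```bash
python3 -c "
from h import *
go(402,274,70,-0.182)"
```

```text
from [309.4 109.7 178.4] phi -0.18 shift [0.1782 0.0617 0.1084] turn 0.002
```

```bash
python3 -m inch '[[[1,0.05,0.017,0,0],[1,0.105,0.035,0,0],[1,0.16,0.05,0,0],[1,0.178,0.062,0.02,0],[1,0.178,0.062,0.07,0],[1,0.178,0.062,0.108,0],[1,0.178,0.062,0.108,0]]]' 60
python3 - <<'E'
from h import *
save('side','s4.png')
p,o=pose();print(p,sense()['width'],o.as_matrix()[:,1])
E
```

```text
t: 9.1
ee_pos: [399.7, 272.5, 67.0]
orientation: [-2.411, -2.012, 0.013]
force: [0.1, -0.8, 0.5]
width: 0.4
grasp_force: 0.0
[401.50081231 273.37219228  69.63863471] 0.9618823534026147 [ 0.98384765 -0.17899342 -0.0022708 ]
```

View pics/s4.png

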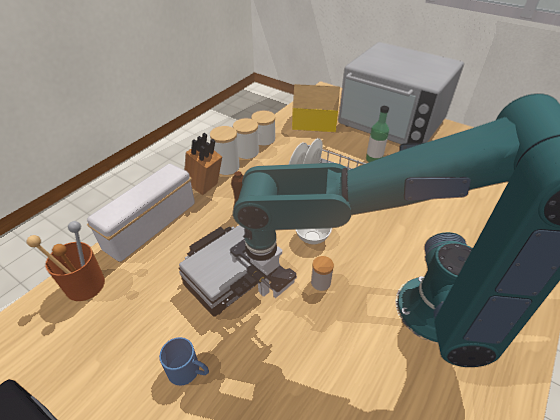

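```bash
python3 -m inch '[[[1,0,0.006,0,0],[1,0,0.01,0,0],[1,0,0.012,0,0],[1,0,0.014,0,0]]]'
```

```text
t: 9.65
ee_pos: [415.1, 271.8, 71.3]
orientation: [-2.41, -2.011, 0.001]
force: [-5.7, 1.0, 3.9]
width: 0.4
grasp_force: 2.7
```

The canister stands upright at pixel (322,272), and the fingers are in front of the lip. There is contact of about 6 N. I'll preload a little more and lift by friction along the arc.

```bash
python3 -m inch '[[[1,0,0.004,0,0],[1,0,0.004,0,0],[1,0,0.004,-0.006,0],[1,0,0.0045,-0.012,0],[1,0,0.005,-0.02,0]]]'
python3 - <<'E'
from h import *
grab_frame('side');print([(np.round(d['point'],1).tolist(),round(d['p'],2)) for d in spot_point('side','lip')[:1]])
grab_frame('scene');print([(np.round(d['point'],1).tolist(),round(d['p'],2)) for d in spot_point('scene','lip')[:1]])
E
```

```text
t: 10.28
ee_pos: [417.6, 270.5, 88.8]
orientation: [-2.408, -2.011, 0.01]
force: [-6.0, 2.2, -1.2]
width: 0.2
grasp_force: 3.0
[([449.5, 265.5, 108.2], 0.96)]
[([448.2, 264.8, 106.7], 0.8)]
```

The lip rose with the fingers, by about 0.09 rad, so the friction lift works. I'll continue along the arc.

```bash
python3 -m inch '[[[1,0,0.004,-0.011,0],[1,0,0.005,-0.022,0],[1,0,0.008,-0.032,0],[1,0,0.011,-0.042,0],[1,0,0.014,-0.052,0],[1,0,0.018,-0.062,0],[1,0,0.022,-0.071,0],[1,0,0.027,-0.08,0]]]'
python3 - <<'E'
from h import *
for c in ['side','scene']:
    grab_frame(c);print([(np.round(d['point'],1).tolist(),round(d['p'],2)) for d in spot_point(c,'lip')[:1]])
E
```

```text
t: 11.48
ee_pos: [442.7, 266.3, 170.1]
orientation: [-2.404, -2.011, 0.013]
force: [-12.5, 2.8, 4.5]
width: 0.5
grasp_force: 6.0
[([475.4, 261.4, 182.2], 0.61)]
[([471.9, 259.5, 178.4], 0.87)]
```

```bash
python3 -m inch '[[[1,0,0.006,-0.009,0],[1,0,0.012,-0.018,0],[1,0,0.018,-0.025,0],[1,0,0.025,-0.033,0],[1,0,0.039,-0.046,0],[1,0,0.055,-0.058,0],[1,0,0.071,-0.07,0],[1,0,0.089,-0.08,0],[1,0,0.107,-0.087,0],[1,0,0.126,-0.093,0]]]'
python3 - <<'E'
from h import *
for c in ['side','scene']:
    grab_frame(c);print([(np.round(d['point'],1).tolist(),round(d['p'],2)) for d in spot_point(c,'lip')[:1]])
E
```

```text
t: 12.92
ee_pos: [572.2, 242.6, 263.9]
orientation: [2.412, 2.012, 0.0]
force: [-0.0, 0.6, -0.3]
width: 0.8
grasp_force: 0.2
[([599.0, 236.8, 269.9], 0.91)]
[([599.7, 236.3, 266.1], 0.73)]
```

```bash
python3 -m inch '[[[1,0,0.012,-0.002,0],[1,0,0.024,-0.003,0],[1,0,0.035,-0.003,0],[1,0,0.044,-0.002,0],[1,0,0.051,0,0],[1,0,0.056,0,0],[1,0,0.058,0,0],[1,0,0.058,0,0]]]'
python3 - <<'E'
from h import *
for c in ['side','scene']:
    grab_frame(c)
    for n in ['lip','lid']: print(n,[(np.round(d['point'],1).tolist(),round(d['p'],2)) for d in spot_point(c,n)[:1]])
E
```

```text
t: 14.12
ee_pos: [628.2, 232.6, 263.2]
orientation: [-2.411, -2.013, 0.002]
force: [-1.4, 0.9, -1.0]
width: 0.5
grasp_force: 0.5
lip [([647.4, 228.3, 273.8], 0.78)]
lid [([624.3, 231.7, 81.3], 0.89)]
lip [([648.4, 226.9, 267.4], 0.87)]
lid [([625.3, 231.9, 83.5], 0.55)]
```

The lid leans past vertical, with the lip at about (648, 228, 270) as expected. I'll back off, rise, open above the lip and grip it.

```bash
python3 -m inch '[[[1,0,-0.02,0,0],[1,0,-0.04,-0.02,0],[1,0,-0.03,-0.06,0],[-1,0,-0.005,-0.08,0],[-1,0,0.02,-0.08,0],[-1,0,0.02,-0.08,0],[-1,0,0.02,-0.08,0],[-1,0,0.02,-0.08,0]]]' 60
python3 - <<'E'
from h import *
for c in ['side','scene','wrist']:
    save(c,c+'5.png')
    for n in ['lip','lid']: print(n,[(np.round(d['point'],1).tolist(),round(d['p'],2)) for d in spot_point(c,n)[:1]])
go(648,228.5,258,-0.182)
E
```

```text
t: 15.42
ee_pos: [647.3, 229.4, 344.3]
orientation: [2.411, 2.014, 0.001]
force: [-0.7, -0.1, 0.1]
width: 46.9
grasp_force: 0.0
lip [([311.7, 110.0, 2.4], 0.69)]
lid [([626.9, 232.2, 81.5], 0.66)]
lip [([641.0, 228.8, 269.4], 0.76)]
lid [([622.4, 233.8, 85.5], 0.85)]
lip [([641.8, 225.5, 270.7], 0.66)]
lid [([630.8, 229.6, 84.2], 0.85)]
from [648.1 229.  343.4] phi -0.18 shift [-0.0005 -0.      0.0854] turn 0.002
```

View pics/wrist5.png

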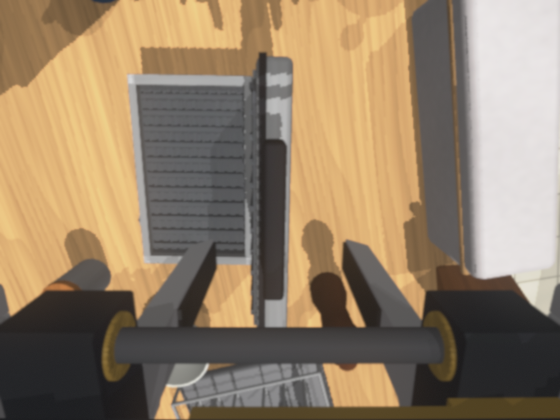

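The lid stands upright, with the lip as a black bar at column 274, rows 140 to 300, between the fingers. I'll descend and grip.

```bash
python3 -m inch '[[[-0.3,0,-0.003,0.03,0],[-0.3,0,-0.003,0.06,0],[-0.3,0,-0.003,0.085,0],[-0.3,0,-0.003,0.085,0],[1,0,-0.003,0.085,0],[1,0,-0.003,0.085,0],[1,0,-0.003,0.085,0],[1,0,-0.003,0.085,0],[1,0,-0.003,0.085,0]]]' 60
```

```text
t: 17.0
ee_pos: [644.3, 229.7, 258.7]
orientation: [-2.41, -2.012, 0.002]
force: [-3.1, 1.2, 3.2]
width: 16.0
grasp_force: 59.4
```

```bash
python3 -m inch '[[[1,0,0,-0.008,0],[1,0,0,-0.016,0],[1,0,0,-0.024,0],[1,0,0,-0.032,0],[1,0,0,-0.036,0],[1,0,0,-0.036,0],[1,0,0,-0.036,0]]]'
python3 - <<'E'
from h import *
for c in ['side','scene']:
    grab_frame(c)
    for n in ['lip','lid']: print(n,[(np.round(d['point'],1).tolist(),round(d['p'],2)) for d in spot_point(c,n)[:1]])
print(sense()['ee_pos'],sense()['width'])
E
```

```text
t: 17.88
ee_pos: [645.3, 229.4, 294.2]
orientation: [2.412, 2.013, -0.0]
force: [-0.5, -0.8, -5.4]
width: 15.2
grasp_force: 59.9
lip [([647.1, 229.8, 307.2], 0.55)]
lid [([631.7, 233.0, 109.9], 0.91)]
lip [([642.2, 226.0, 306.2], 0.9)]
lid [([632.2, 227.3, 117.1], 0.85)]
[645.19741567 229.50826186 294.1536336 ] 15.693688814534733
```

The lid is off the pins (weight -5.4 N, 36 mm up). Next I compute the transfer to the slot.

```bash
python3 -c "
from h import *
go(600,200,400,-0.182);go(560,0,400);go(536.5,-261,400,0.07)"
python3 -m inch '[[[1,0,0,-0.02,0],[1,0,0,-0.05,0],[1,0,0,-0.08,0],[1,-0.01,-0.015,-0.1,0],[1,-0.025,-0.03,-0.106,0],[1,-0.025,-0.03,-0.106,0]]]'
```

```text
from [645.2 229.5 294.2] phi -0.18 shift [-0.0372 -0.0392 -0.1058] turn 0.002
from [645.2 229.5 294.2] phi -0.18 shift [-0.2411 -0.0428 -0.1058] turn 0.0
from [645.2 229.5 294.2] phi -0.18 shift [-0.5021 -0.0192 -0.1057] turn -0.25
t: 18.92
ee_pos: [609.6, 209.5, 403.2]
orientation: [2.411, 2.011, 0.005]
force: [-0.1, -0.4, -4.3]
width: 15.5
grasp_force: 60.0
```

```bash
python3 -m inch '[[[1,-0.02,-0.002,0,0],[1,-0.06,-0.005,0,0],[1,-0.105,-0.009,0,-0.03],[1,-0.155,-0.012,0,-0.06],[1,-0.205,-0.013,0,-0.1],[1,-0.26,-0.01,0,-0.14],[1,-0.315,-0.005,0,-0.18],[1,-0.37,0,0,-0.22],[1,-0.425,0.006,0,-0.25],[1,-0.455,0.009,0,-0.25]]]'
python3 -m inch '[[[1,-0.01,0.001,0,0],[1,-0.02,0.001,0,0],[1,-0.02,0.001,0,0],[1,-0.02,0.001,0,0]]]'
python3 - <<'E'
from h import *
for c in ['side','scene','wrist']:
    save(c,c+'6.png')
    for n in ['slot','rack','lip','lid']: print(c,n,[(np.round(d['point'],1).tolist(),round(d['p'],2)) for d in spot_point(c,n)[:1]])
go(536.5,-261,400,0.07)
E
```

```text
t: 20.18
ee_pos: [537.9, -241.6, 398.9]
orientation: [-2.144, -2.294, 0.001]
force: [0.2, 1.4, -4.5]
width: 15.9
grasp_force: 60.0
t: 20.68
ee_pos: [541.3, -257.7, 400.8]
orientation: [2.14, 2.299, 0.001]
force: [0.1, 0.5, -4.8]
width: 15.4
grasp_force: 60.0
side slot [([539.5, -260.3, 18.9], 0.57)]
side rack [([536.6, -261.1, -2.1], 0.82)]
side lip [([541.2, -262.0, 412.4], 0.9)]
side lid [([530.0, -257.5, 222.6], 0.85)]
scene slot [([534.4, -263.6, 18.0], 0.84)]
scene rack [([538.3, -260.7, 2.8], 0.61)]
scene lip []
scene lid [([532.9, -261.1, 223.4], 0.55)]
wrist slot []
wrist rack []
wrist lip [([539.8, -265.3, 411.2], 0.97)]
wrist lid []
from [ 541.  -258.9  400.5] phi 0.07 shift [-0.0018 -0.0047  0.0005] turn -0.0
```

View pics/wrist6.png

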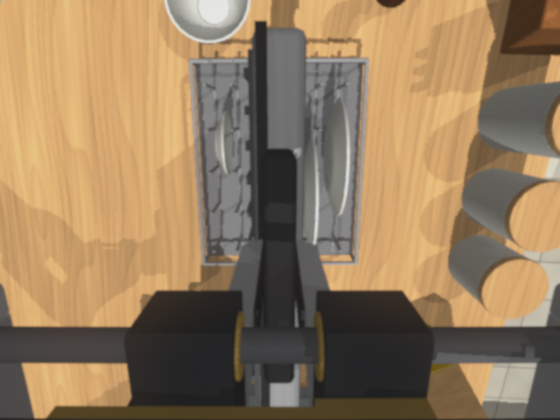

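View pics/side6.png

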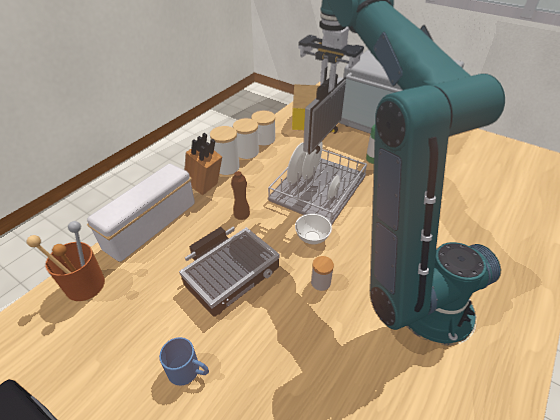

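The lid hangs plumb and in line with the gap, with the rack at columns 190 to 367. Its knuckle-to-shell span is off-centre, so TCP x of about 540.5 centres the whole span. I'm already there and will descend.

```bash
python3 -m inch '[[[1,-0.002,0,0.03,0],[1,-0.002,0,0.06,0],[1,-0.002,0,0.09,0],[1,-0.002,0,0.105,0],[1,-0.002,0,0.11,0],[1,-0.002,0,0.11,0]]]'
python3 - <<'E'
from h import *
im=save('scene','scene7.png'); 
for n in ['slot','lid']: print(n,[(np.round(d['point'],1).tolist(),round(d['p'],2)) for d in spot_point('scene',n)[:1]])
grab_frame('side')
for n in ['slot','lid','lip']: print(n,[(np.round(d['point'],1).tolist(),round(d['p'],2)) for d in spot_point('side',n)[:1]])
c=get_calibration('scene')
f=210/np.tan(np.radians(c['fovy'])/2); X=np.array(c['R'])@[540,-260,150]+c['t']; u=int(f*X[0]/X[2]+c['cx']);v=int(f*X[1]/X[2]+c['cy'])
x=max(u-80,0);y=max(v-60,0);cr=cv2.resize(im[y:y+120,x:x+160],(800,600),interpolation=cv2.INTER_CUBIC)
cv2.imwrite('pics/c7.png',cr[:,:,::-1])
E
```

```text
t: 22.18
ee_pos: [541.4, -261.0, 291.3]
orientation: [2.141, 2.297, 0.0]
force: [0.9, 0.1, -4.1]
width: 15.7
grasp_force: 60.0
slot [([534.3, -260.9, 17.4], 0.89)]
lid [([531.4, -261.3, 115.8], 0.92)]
slot [([540.4, -259.3, 21.8], 0.72)]
lid [([532.6, -259.4, 113.6], 0.77)]
lip [([544.6, -261.2, 304.3], 0.62)]
```

View pics/c7.png

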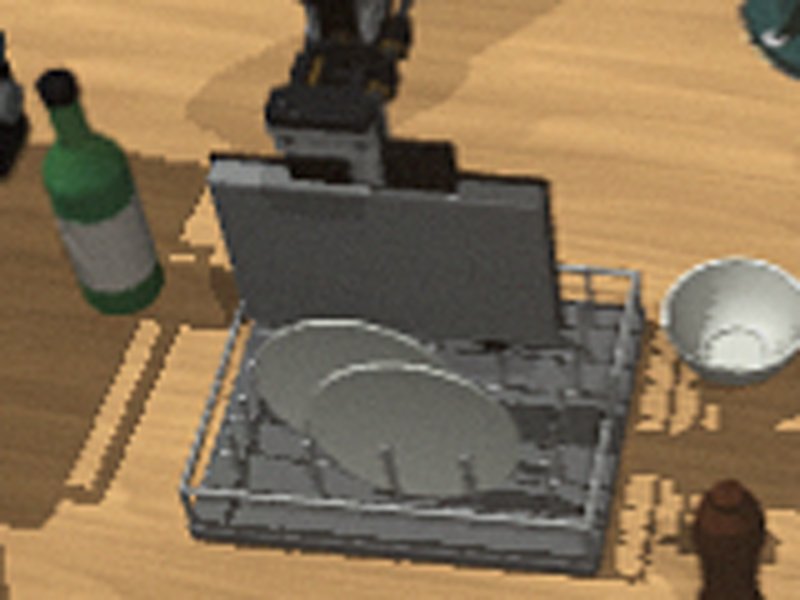

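The lid is above the gap, clear of the plates and in line with the rows; its estimated origin of 532 puts its span over the gap's middle. I'll lower it slowly and watch the side force.

```bash
python3 -m inch '[[[1,0,0,0.006,0],[1,0,0,0.012,0],[1,0,0,0.018,0],[1,0,0,0.024,0],[1,0,0,0.03,0],[1,0,0,0.036,0],[1,0,0,0.036,0]]]'
```

```text
t: 23.4
ee_pos: [540.9, -260.7, 253.6]
orientation: [-2.141, -2.297, 0.001]
force: [0.1, -0.1, -4.2]
width: 15.5
grasp_force: 60.0
```

No side force. The fingers are in among the wires' level, so I'll keep going down.

```bash
python3 -m inch '[[[1,0,0,0.006,0],[1,0,0,0.012,0],[1,0,0,0.018,0],[1,0,0,0.024,0],[1,0,0,0.03,0],[1,0,0,0.036,0],[1,0,0,0.041,0],[1,0,0,0.041,0]]]'
```

```text
t: 24.4
ee_pos: [540.9, -260.7, 212.8]
orientation: [-2.142, -2.297, 0.0]
force: [-0.5, 0.2, -4.0]
width: 15.9
grasp_force: 60.0
```

```bash
python3 -m inch '[[[1,0,0,0.002,0],[1,0,0,0.004,0],[1,0,0,0.006,0],[1,0,0,0.007,0],[1,0,0,0.007,0]]]'
```

```text
t: 25.02
ee_pos: [541.2, -260.8, 206.5]
orientation: [2.142, 2.298, -0.0]
force: [-0.2, 1.5, -5.5]
width: 15.2
grasp_force: 60.0
```

```bash
python3 -m inch '[[[1,0,0,0.001,0],[1,0,0,0.002,0],[1,0,0,0.003,0],[1,0,0,0.003,0]]]'
```

```text
t: 25.52
ee_pos: [541.4, -261.0, 206.1]
orientation: [2.14, 2.296, 0.001]
force: [-1.2, 0.2, 6.1]
width: 15.4
grasp_force: 60.0
```

On the floor (+6 N). I'll open and go straight up.

```bash
python3 -m inch '[[[0.6,0,0,0,0],[0.3,0,0,0,0],[0,0,0,0,0],[0,0,0,0,0],[0,0,0,-0.02,0],[0,0,0,-0.06,0],[0,0,0,-0.12,0],[0,0,0,-0.16,0],[0,0,0,-0.16,0],[0,0,0,-0.16,0]]]'
python3 - <<'E'
from h import *
a=save('scene','s8.png');
for n in ['slot','lid','lip','bowl','canister']: print(n,[(np.round(d['point'],1).tolist(),round(d['p'],2)) for d in spot_point('scene',n)[:1]])
save('side','d8.png')
for n in ['slot','lid','lip','mill','canister']: print(n,[(np.round(d['point'],1).tolist(),round(d['p'],2)) for d in spot_point('side',n)[:1]])
b=cv2.imread('pics/d8.png')
cv2.imwrite('pics/e8.png',np.vstack([cv2.resize(a[:,:,::-1],(400,300)),cv2.resize(b,(400,300))]))
print(sense()['ee_pos'],sense()['force'],sense()['width'])
E
```

```text
t: 26.78
ee_pos: [541.1, -260.8, 361.9]
orientation: [-2.141, -2.296, 0.001]
force: [0.4, 0.6, -0.7]
width: 47.0
grasp_force: 0.0
slot []
lid [([531.8, -261.1, 29.5], 0.91)]
lip [([552.1, -261.3, 214.0], 0.84)]
bowl [([423.2, -30.2, -0.3], 0.86)]
canister [([308.1, 111.4, 5.1], 0.54)]
slot [([538.8, -258.3, 18.9], 0.79)]
lid [([529.4, -258.4, 28.6], 0.85)]
lip [([560.3, -263.6, 218.8], 0.87)]
mill [([694.2, 18.7, -1.4], 0.96)]
canister [([310.4, 110.7, 1.5], 0.7)]
[ 541.18121205 -260.83306577  363.5015712 ] [ 0.78318582 -0.14001098  0.24826082] 47.24405955666314
```

View pics/e8.png

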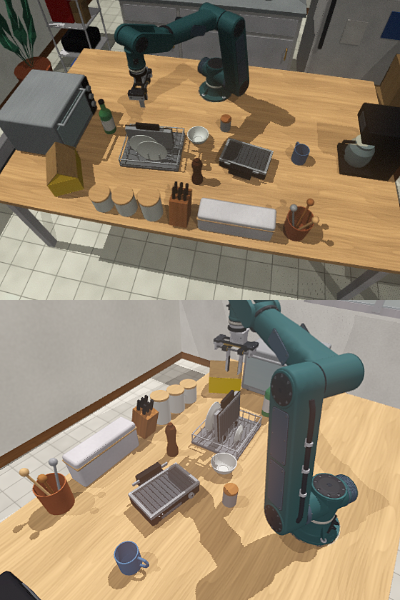

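The lid stands in the gap, leaning about 0.1 rad, with its hinge axis about 29 mm above the worktop. The canister is upright and the other things are where they were. I'll let it settle and hand in.

```bash
python3 -m inch '[[[0,0,0,0,0],[0,0,0,0,0],[0,0,0,0,0],[0,0,0,0,0],[0,0,0,0,0],[0,0,0,0,0]]]'; python3 -c "
from h import *
print(close_job())"
```

```text
t: 28.12
ee_pos: [541.2, -260.8, 363.5]
orientation: [2.142, 2.298, -0.0]
force: [0.3, 0.1, 0.1]
width: 46.9
grasp_force: 0.0
the job is handed in; nothing more can be done
None
```

The job was handed in at 28 s: the lid stands upright in the drainer's wide gap (about 0.1 rad of lean), the canister is upright on the worktop, and the bottle, mill, mug and bowl look unmoved; the hand-in gave no verdict.

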